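# Load a blank under the sprung guard of a bar shear

### The arm

A 6-joint arm with a two-finger parallel gripper is mounted at the origin on the work surface. World frame = base frame: x ahead of the robot, y to its left, z up, the work surface at z = 0. Lengths are in m, angles in degrees, forces in N, time in s.
With the tool pointing down it reaches from about 0.4 to 0.825 m from the base axis. Payload 7 kg.
Tool frame: the origin (TCP) lies at the very end of the fingers, on their centre line; the grasp point (between the pads) lies 19 mm behind it (r.grasp_offset is the z of the grasp point in the tool frame, in m); z points along the fingers, y is the direction in which the jaws open and shut (so a half turn about z gives the same grasp; the last joint's range is limited). The gripper opens to 88 mm and grips with 3 to 60 N. Pads are 19 mm wide; open, the fingers measure 130 mm over their backs; the gripper's body (78 mm by 193 mm) begins 47 mm behind the grasp point.
Start: joints at [90.304, 20.546, 0.682, 0, -70.136, -16.507], TCP at [0.188, 0.648, 0.227] pointing down, gripper open.
Joint ranges: [-176.03, 176.03], [-82.01, 121.73], [-58.28, 71.71], [-173.87, 95.51], [-174.79, -0.11], [-173.66, 173.66]. Speed limits (degrees/s): [136.94, 136.94, 172.46, 180, 180, 180].

### API

Orientations are given as [roll, pitch, yaw] about the fixed x, y, z axes, in that order (R = Rz(yaw) Ry(pitch) Rx(roll)).
In Python, from plant import r, capture, calibration, order gives the robot as it stands.
- The arm moves only by the tool servo_tool, never from a script. Its arguments are lists of equal length, an entry for each row: "grip": the closure, from -1 (fully open) to 1 (shut), so that 0 is half open; "translation": the shift along the tool's x, y, z in m, a list of three; "turn": the turn about the tool's z in rad. A call has 1 to 10 rows; each row is the pose to reach, as a shift and turn from the pose commanded when the call began, along the tool's axes at that moment; what a row does not reach only later rows make up. A row lasts 1/12 s, in which the tool goes at most 41.7 mm and 7.16 degrees, less where a joint would pass 70% of its speed; a pose out of reach is approached as far as the arm can. A call with a gripper value outside its range is refused whole. The fingers move at their own pace and stop on an object; "newtons" is the grip in N (left out, the last holds). Time passes only in rows, so rows that repeat a pose let the fingers close. It gives the time, the measured TCP pose, the force and the opening at its end, in the units of the state.
- r.get_state(): the state, without advancing time (a new reading comes with each control period).
- capture(name): name is "scene" or "top" or "wrist"; returns (picture, depth): 480x640x3 uint8, blue, green, red; 480x640 float32, m along the optical axis (not along the pixel's ray), 0 where there is no reading.
- calibration(name): a dict with "fx", "fy", "cx", "cy" (pixels), "view" (4x4, takes a point from world to camera coordinates). Camera axes: x right, y up, looking along -z (the intrinsics and any distortion apply to the point x, -y, -z); pixel columns grow to the right and rows downward; lengths in m; the calibration is good to about 2 mm. A picture is of the moment at which its call begins: read the wrist's pose just before it. calibration takes no time and is no camera call; for the wrist camera it gives the pose at the moment of the call.
- order.close_job(): hands the job in, once; it reports no verdict.
The state is a dict: "time_s": time; "joints": joint angles; "qd": joint speeds; "joint_torque": joint torques, N m; "tcp_pos": TCP position; "eef_rot": TCP orientation; "contact_force": force on the tool from outside, world axes, zero at the start; "moment": the same for the moment, N m; "gripper_width": finger opening in m.
Only numpy, scipy, OpenCV 4.12 (cv2) and the standard library are available. Lean on these libraries where they do the work, as an engineer would, in place of code of your own. Each camera call takes 0.05 s, during which the arm holds its last target.

### The job

Load the bar shear: with one fingertip press down the long rail beside its infeed channel so that the spring-closed guard swings up, and keep it open while the other fingertip pushes the flat steel blank along the channel, under the guard and right up against the stop. Then draw clear and let the guard spring fully shut over the blank. The blank is only pushed, never picked up, and the other things on the bench stay where they are.

Things in the scene. Friction and masses are not known exactly. Their poses are not given: they have to be found in the camera images.
- shear: Bar shear, fixed. Origin: channel centre line, at the guard's mouth, at bench level; +x is the feed direction, +y the rail's side, z up (mm below in this frame). Channel: floor at z = 4, inside 46 wide (y -23 to 23), from x = -135 to the stop at x = 70; side walls 5 thick, tops at z = 16 on the open apron (x < 0), 20 under the guard. Grey body from x = 78, 46 high (80 beyond x = 135).
- guard (a joint): Opening angle of the sprung guard, rad: 0 shut, 1.4 fully up. It opens when the rail on the other side of the hinge is pressed down, and springs shut when let go. Open beyond 1.2 rad, guard and lip stay on the +y side of y = 8 of the shear frame and reach up to about 70 mm above the bench, so a finger can follow the blank in under it.
- guard_hinge (a point): Middle of the guard's hinge axis, which runs along the feed on top of the +y channel wall: at x = 37, y = 26, z = 25 of the shear frame (mm). The guard is a slatted steel plate over x = 0 to 74, 42 mm wide from the hinge towards -y, 3 mm thick, level when shut.
- guard_lip (a point): Centre of the small lip that hangs from the guard at its mouth (x = 0 to 4 of the shear frame, 3 to 11 mm from the hinge axis, down to 13 mm below it); moves with the guard. While shut it blocks the blank, and pushing on it along the feed does not open the guard.
- rail_mid (a point): On the press rail's axis, at x = -60 of the shear frame; moves with the guard. Round steel rod, diameter 10 mm, parallel to the feed, x = -135 to 72, free for a fingertip to slide along up to its carrying arms at x = 47 and 67. At guard angle q its axis is at y = 26 + 30 cos(0.70 - q), z = 25 + 30 sin(0.70 - q): shut 49, 44; at 1.3 rad 51, 8. Takes about 2.5 N to start, 7 N at 1.3 rad.
- blank_center (a point): Centre of the blank: dark, lightly oiled steel flat, 60 mm along the feed (its x axis) x 42 wide x 16 high, about 0.3 kg, lying on the channel floor in front of the guard, its front end 15 to 35 mm before the mouth; centre 12 mm above the bench. Home when its front face touches the stop: its centre is then at x = 40 of the shear frame and its rear face at x = 10.
- stop (a point): Centre of the stop face at the end of the channel, x = 70 of the shear frame, 12 mm above the bench. Behind it the grey shear body spans x 78 to 203, y -65 to 65; its upright hand lever (24 mm thick, not used here) stands at x = 165 to 205, y = -60, up to 180 mm above the bench.
- flux_jar: Bystander: closed amber jar, 64 mm across, 85 mm high, beside the shear. Origin at its underside.
- chisel: Bystander: slim hand tool with a handle, 170 mm long, lying beside the apron. Origin at its underside.
- round_stub: Bystander: upright round steel stub, 32 mm across, 45 mm high. Origin at its underside.
- offcut: Bystander: square steel offcut, 60 x 22 x 22 mm. Origin at its underside.
- hammer: Bystander: hammer lying on the bench at the robot's right.
- tin: Bystander: open metal tin, 80 mm across, 90 mm high, at the robot's left.
- brush: Bystander: brush lying at the robot's left.

How it is judged:
By the outcome, as a careful person would: the job done as asked, in the order asked, and still so for the second after the job is handed in, with the robot touching nothing.
It also fails if it takes over 40 s, if anything falls off the work surface, if the arm or the gripper's body presses on something with over 40 N, if the wrist force passes 120 N, or if a joint passes its speed limit or range.

## Working session

There is one attempt and no reset: what is moved stays moved. The work goes in short steps, Python scripts to look and compute and a tool call to move; the robot and the scene stay as the last step left them, time stands still between calls to the robot, and variables do not carry over. Pictures are saved under pics/ and viewed, and the job is handed in when it is done.

Besides the shell and the picture viewer there is one more tool, called after "Call:" as a command line: name --pt "numbers of a row" for each row, then --argument value for the rest. servo_tool: Moves the arm, as the interface text tells. Its arguments: {"type":"object","properties":{"grip":{"type":"array","items":{"type":"number"}},"translation":{"type":"array","items":{"type":"array","items":{"type":"number"}}},"turn":{"type":"array","items":{"type":"number"}},"newtons":{"type":"number"}},"required":["grip","translation","turn"]}

```bash
mkdir -p pics; ls
python3 - <<'E'
from plant import r,capture,calibration
import cv2
print(r.get_state())
for n in("scene","top"):
    p,d=capture(n);cv2.imwrite(f"pics/{n}0.png",p)
    import numpy as np;np.save(f"pics/{n}0.npy",d)
    print(n,calibration(n))
E
```

```text
pics
{'time_s': 0.0, 'joints': array([ 9.03049300e+01,  2.05893993e+01,  6.36051768e-01, -1.92762977e-02,
       -7.01350282e+01, -1.65090788e+01]), 'qd': array([-0.03622061,  0.12610875,  0.0223569 ,  0.10571095,  0.0130582 ,
        0.00135648]), 'joint_torque': array([ 2.82479086e-04, -5.82724750e+01,  2.93055439e+01,  6.99741125e+00,
        6.92023285e-03, -1.56121405e-04]), 'tcp_pos': array([0.18823576, 0.64774005, 0.22566561]), 'eef_rot': array([ 1.79910118e+02, -7.74159257e-03, -1.62107069e+01]), 'contact_force': array([-0.2519052 ,  0.31267428, -0.71791085]), 'moment': array([0.03686005, 0.03497895, 0.03854995]), 'gripper_width': 0.08802554658297836}
scene {'fx': 469.3334669430624, 'fy': 469.3334669430624, 'cx': 329.5837354360998, 'cy': 230.00089944964918, 'view': array([[ 7.78562086e-01,  6.27566324e-01,  1.25971419e-03,
        -4.14596752e-01],
       [-3.70936022e-01,  4.58564201e-01,  8.07542780e-01,
         1.62703706e-01],
       [ 5.06208994e-01, -6.29189464e-01,  5.89807657e-01,
        -1.66181781e+00],
       [ 0.00000000e+00,  0.00000000e+00,  0.00000000e+00,
         1.00000000e+00]])}
top {'fx': 466.2573101523127, 'fy': 466.2573101523127, 'cx': 325.97534850631837, 'cy': 238.79403332673027, 'view': array([[ 8.30334087e-02, -9.96546664e-01, -4.46811303e-04,
        -3.83327002e-02],
       [ 9.75519724e-01,  8.11897861e-02,  2.04375848e-01,
        -5.44179087e-01],
       [-2.03633793e-01, -1.74058966e-02,  9.78892391e-01,
        -1.05478711e+00],
       [ 0.00000000e+00,  0.00000000e+00,  0.00000000e+00,
         1.00000000e+00]])}
```

View pics/scene0.png

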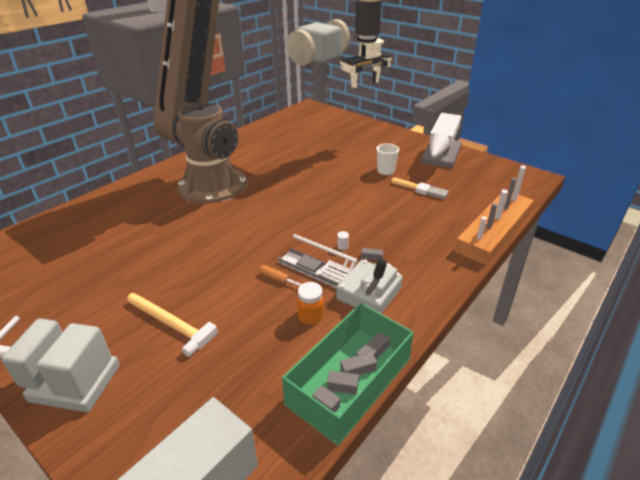

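View pics/top0.png

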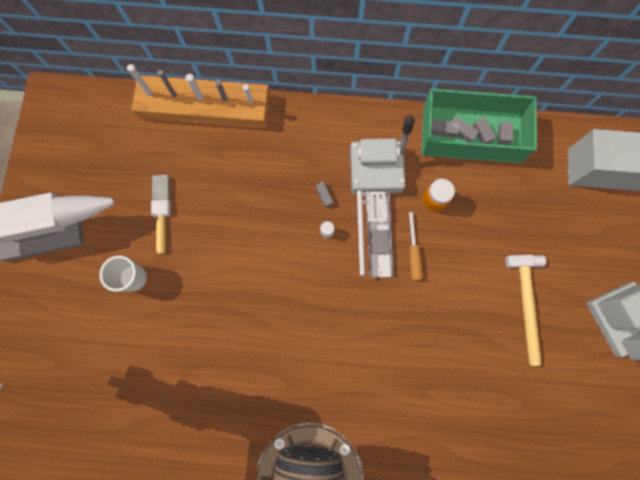

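The top view shows the shear at about (378, 140–278). Its feed runs up the image (world +x), the rail is on the left at (361, 195–273) and the blank is near (380, 240). I'll zoom in to measure.

```bash
cat > h.py <<'E'
import numpy as np,cv2
def ray(c,u,v):
    V=c["view"];R=V[:3,:3];t=V[:3,3]
    d=np.array([(u-c["cx"])/c["fx"],-(v-c["cy"])/c["fy"],-1.0])
    return -R.T@t,R.T@d
def onz(c,u,v,z):
    o,d=ray(c,u,v);return o+d*(z-o[2])/d[2]
def proj(c,P):
    p=c["view"][:3,:3]@np.asarray(P)+c["view"][:3,3]
    return c["cx"]+c["fx"]*p[0]/-p[2],c["cy"]-c["fy"]*p[1]/-p[2]
def shear2w(S,p):  # S=(x,y,yaw rad), p mm
    c,s=np.cos(S[2]),np.sin(S[2]);x,y,z=np.asarray(p)/1000
    return np.array([S[0]+c*x-s*y,S[1]+s*x+c*y,z])
E
python3 - <<'E'
import cv2
p=cv2.imread("pics/top0.png")[125:285,310:470]
cv2.imwrite("pics/topz.png",cv2.resize(p,None,fx=3.75,fy=3.75,interpolation=cv2.INTER_CUBIC))
p=cv2.imread("pics/scene0.png")[220:320,250:410]
cv2.imwrite("pics/scz.png",cv2.resize(p,None,fx=5,fy=5,interpolation=cv2.INTER_CUBIC))
E
```

```text
(no output)
```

View pics/topz.png

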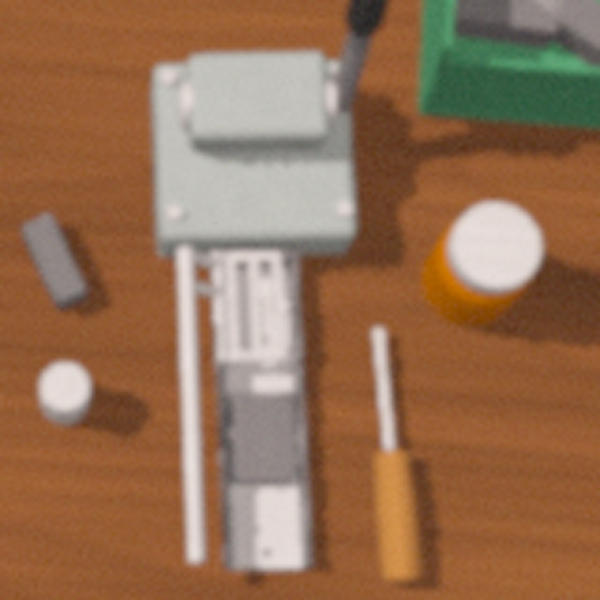

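View pics/scz.png

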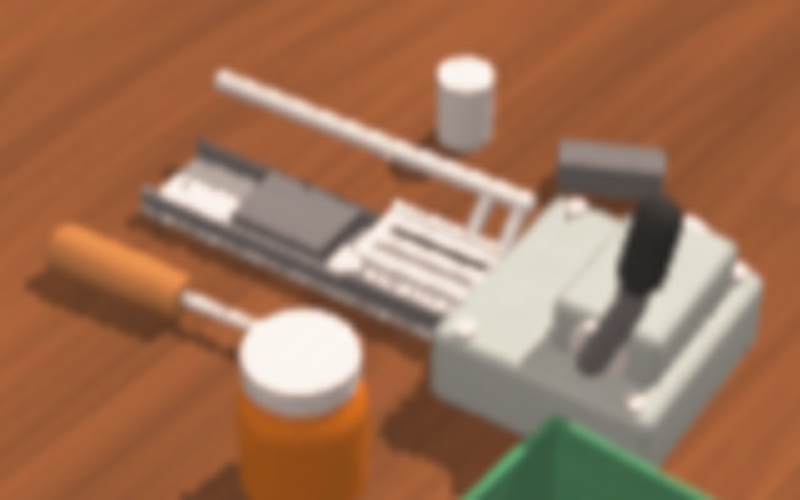

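Run:
```python
from h import *
from plant import calibration
c=calibration("top")
def z(u,v,h): 
    P=onz(c,310+(u+.5)/3.75-.5,125+(v+.5)/3.75-.5,h/1000); return P.round(4)
a=z(196,562,44);b=z(184,252,44);print("rail",a,b,np.degrees(np.arctan2(*(b-a)[1::-1])))
print("chan rear",z(225,568,16),z(310,568,16))
print("body",z(155,66,46),z(158,246,46),z(355,243,46))
print("blank",[z(*q,20) for q in((232,393),(303,395),(230,483),(300,484))])
print("jar top",z(496,246,85),"stub",z(65,382,45),"chisel",z(378,328,8),z(392,450,8),z(373,455,25),z(415,577,25),"offcut",z(38,218,22),z(75,300,22))
```

```text
rail [ 0.4689 -0.0849  0.044 ] [ 0.6724 -0.0633  0.044 ] 6.058832184887067
chan rear [ 0.4704 -0.1057  0.016 ] [ 0.4749 -0.1606  0.016 ]
body [ 0.7999 -0.0349  0.046 ] [ 0.6744 -0.0459  0.046 ] [ 0.6872 -0.1745  0.046 ]
blank [array([ 0.5859, -0.1026,  0.02  ]), array([ 0.5884, -0.1493,  0.02  ]), array([ 0.5257, -0.1051,  0.02  ]), array([ 0.5288, -0.1506,  0.02  ])]
jar top [ 0.6795 -0.2577  0.085 ] stub [0.5783 0.0073 0.045 ] chisel [ 0.6416 -0.1984  0.008 ] [ 0.5589 -0.2115  0.008 ] [ 0.551  -0.1964  0.025 ] [ 0.4735 -0.227   0.025 ] offcut [0.6951 0.0351 0.022 ] [0.6402 0.0057 0.022 ]
```

Call:
servo_tool --grip '[0,0,0,0,0,0,0,0,0,0]' --pt "0.027 0.03 0" --pt "0.054 0.061 0" --pt "0.081 0.092 0" --pt "0.108 0.122 0" --pt "0.135 0.152 0" --pt "0.162 0.183 0" --pt "0.189 0.214 0" --pt "0.216 0.244 0" --pt "0.243 0.275 0" --pt "0.27 0.305 0" --turn '[-0.02,-0.04,-0.06,-0.08,-0.1,-0.12,-0.14,-0.16,-0.18,-0.2]'

```text
time_s: 0.93
tcp_pos: [0.3627, 0.2778, 0.2265]
eef_rot: [-180.0, 0.0, -4.7]
contact_force: [1.8, -0.0, -0.8]
gripper_width: 0.0437
```

Call:
servo_tool --grip '[0.136,0.136,0.136,0.136,0.136,0.136,0.136,0.136,0.136,0.136]' --pt "0.02 0.035 0" --pt "0.04 0.07 0" --pt "0.06 0.105 0" --pt "0.08 0.14 0" --pt "0.1 0.175 0" --pt "0.12 0.21 0" --pt "0.14 0.245 0" --pt "0.16 0.28 0" --pt "0.18 0.315 0" --pt "0.2 0.35 0" --turn '[-0.018,-0.036,-0.054,-0.072,-0.09,-0.108,-0.126,-0.144,-0.162,-0.18]'

```text
time_s: 1.77
tcp_pos: [0.5331, -0.0875, 0.2264]
eef_rot: [-180.0, 0.0, 5.6]
contact_force: [1.3, 1.4, 0.5]
gripper_width: 0.0378
```

Run:
```python
from plant import r,capture,calibration
import cv2,numpy as np,pickle
s=r.get_state();c=calibration("wrist");p,d=capture("wrist")
cv2.imwrite("pics/wrist1.png",p);np.save("pics/wrist1.npy",d);pickle.dump(c,open("pics/wrist1.pkl","wb"))
print(s["tcp_pos"],s["eef_rot"],s["qd"].round(1),s["gripper_width"],s["joints"].round(1))
print(c)
```

```text
[ 0.53314679 -0.08750109  0.22640726] [-1.79990322e+02  9.67128526e-03  5.61585695e+00] [-54.6  25.9  30.3   0.1  -4.3  66.6] 0.03783818659521952 [ 11.5   7.9 -16.4  -0.  -65.8  84.2]
{'fx': 416.9922522749756, 'fy': 416.9922522749756, 'cx': 326.0809291897596, 'cy': 233.5624132574289, 'view': array([[ 9.83583973e-02, -9.95150834e-01,  6.65166534e-04,
        -1.38718516e-01],
       [ 9.60684439e-01,  9.47773878e-02, -2.60964857e-01,
        -4.70561857e-01],
       [ 2.59636352e-01,  2.63071002e-02,  9.65348073e-01,
        -5.25567689e-01],
       [ 0.00000000e+00,  0.00000000e+00,  0.00000000e+00,
         1.00000000e+00]])}
```

View pics/wrist1.png

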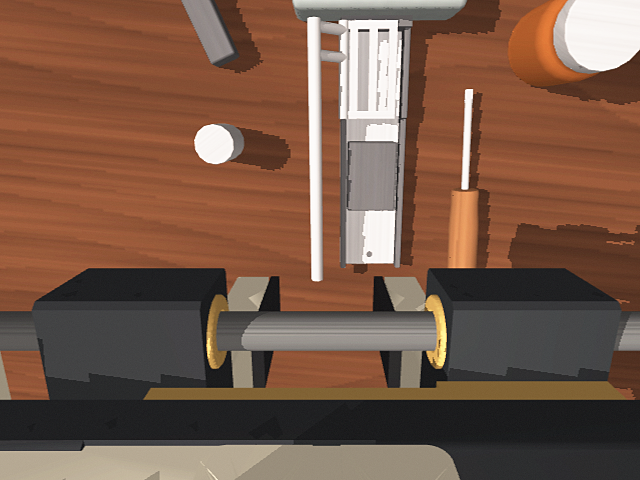

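The wrist image shows the rail running from (315, 20) to (317, 278), the blank at (347–395, 142–210) and the channel rear end at row 265. The arm was still moving during that capture, so I'll retake it with the arm settled and then measure.

Call:
servo_tool --grip '[0.136,0.136,0.136,0.136]' --pt "0 0 0" --pt "0 0 0" --pt "0 0 0" --pt "0 0 0" --turn '[0,0,0,0]'

```text
time_s: 2.15
tcp_pos: [0.5326, -0.0844, 0.2267]
eef_rot: [-180.0, -0.0, 5.6]
contact_force: [0.4, -0.2, 0.4]
gripper_width: 0.0382
```

Run:
```python
from plant import r,capture,calibration
import cv2,numpy as np,pickle
s=r.get_state();c=calibration("wrist");p,d=capture("wrist")
cv2.imwrite("pics/wrist2.png",p);pickle.dump(c,open("pics/wrist2.pkl","wb"));np.save("pics/wrist2.npy",d)
print(s["tcp_pos"],s["eef_rot"],s["qd"].round(1),s["gripper_width"])
cv2.imwrite("pics/wrist2z.png",cv2.resize(p[0:300,280:480],None,fx=2,fy=2,interpolation=cv2.INTER_CUBIC))
```

```text
[ 0.53257568 -0.08439268  0.22666397] [-1.79989549e+02 -9.09864483e-03  5.64574126e+00] [ 0.3 -0.3  0.1  0.1  0.   0.1] 0.03815279231038758
```

View pics/wrist2z.png

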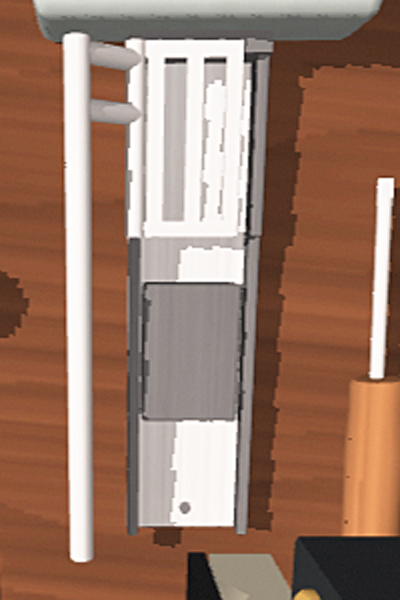

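Run:
```python
from h import *
import pickle
c=pickle.load(open("pics/wrist2.pkl","rb"))
def z(a,b,h): return onz(c,280+(a+.5)/2-.5,(b+.5)/2-.5,h/1000)
pts={"railnear":(82,560,44,-135,49),"railfar":(76,35,44,72,49),"wL":(128,533,16,-135,28),"wR":(247,533,16,-135,-28),
"wallmouthL":(127,238,16,0,28),"gR":(245,237,26.5,0,-16)}
A=[];B=[]
for k,(a,b,h,x,y) in pts.items():
    P=z(a,b,h);print(k,P.round(4));A.append([x/1e3,y/1e3]);B.append(P[:2])
A=np.array(A);B=np.array(B)
H=(A-A.mean(0)).T@(B-B.mean(0));yaw=np.arctan2(H[0,1]-H[1,0],H[0,0]+H[1,1])
R=np.array([[np.cos(yaw),-np.sin(yaw)],[np.sin(yaw),np.cos(yaw)]]);t=B.mean(0)-R@A.mean(0)
print("yaw",np.degrees(yaw),"origin",t,"res mm",((A@R.T+t-B)*1e3).round(1).tolist())
for n,q in dict(fl=(145,283),fr=(242,285),rl=(143,418),rr=(236,420)).items():
    P=z(*q,20);print(n,((P[:2]-t)@R*1e3).round(1))
```

```text
railnear [ 0.4679 -0.0853  0.044 ]
railfar [ 0.6749 -0.0632  0.044 ]
wL [ 0.4725 -0.1062  0.016 ]
wR [ 0.478  -0.1616  0.016 ]
wallmouthL [ 0.6048 -0.0911  0.016 ]
gR [ 0.6099 -0.1393  0.0265]
yaw 5.957029391238027 origin [ 0.6084429  -0.12024055] res mm [[1.2, -0.2], [0.0, -0.9], [-1.2, -0.2], [-0.9, -0.5], [0.7, -1.3], [0.2, 3.1]]
fl [-19.2  21.7]
fr [-20.3 -19.8]
rl [-78.1  21.9]
rr [-79.2 -19.6]
```

Run:
```python
from h import *
from plant import capture,calibration,r
p,d=capture("scene");c=calibration("scene")
u,v=map(int,proj(c,r.get_state()["tcp_pos"]));print(u,v)
q=p[v-70:v+50,u-80:u+80];cv2.imwrite("pics/grip.png",cv2.resize(q,None,fx=5,fy=5,interpolation=cv2.INTER_CUBIC))
p=cv2.imread("pics/wrist2.png")[250:400,180:460];cv2.imwrite("pics/grip2.png",cv2.resize(p,None,fx=2.8,fy=2.8))
```

```text
309 187
```

View pics/grip.png

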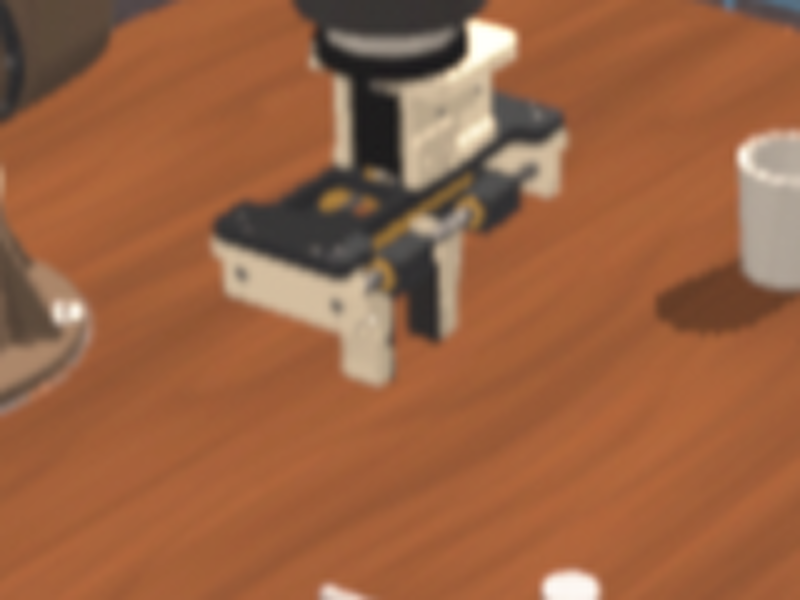

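View pics/grip2.png

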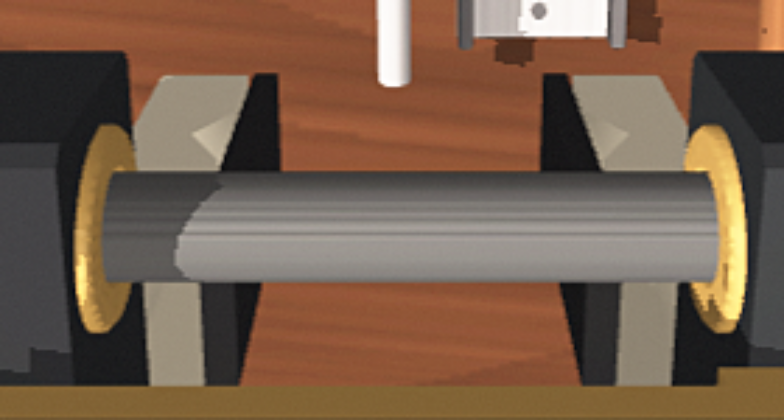

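Call:
servo_tool --grip '[0.091,0.091,0.091,0.091,0.091,0.091,0.091,0.091,0.091]' --pt "-0.02 0.013 0" --pt "-0.033 0.021 0.02" --pt "-0.033 0.021 0.05" --pt "-0.033 0.021 0.08" --pt "-0.033 0.021 0.11" --pt "-0.033 0.021 0.14" --pt "-0.033 0.021 0.16" --pt "-0.033 0.021 0.16" --pt "-0.033 0.021 0.16" --turn '[-0.006,-0.006,-0.006,-0.006,-0.006,-0.006,-0.006,-0.006,-0.006]' --newtons 30

```text
time_s: 3.0
tcp_pos: [0.5017, -0.109, 0.0664]
eef_rot: [180.0, 0.1, 6.0]
contact_force: [1.0, -0.7, 0.5]
gripper_width: 0.04
```

Run:
```python
from h import *
from plant import r,capture,calibration
s=r.get_state();c=calibration("wrist");p,d=capture("wrist");cv2.imwrite("pics/wrist3.png",p)
p,_=capture("scene");cv2.imwrite("pics/sc3.png",cv2.resize(p[170:300,220:400],None,fx=4.4,fy=4.4,interpolation=cv2.INTER_CUBIC))
print(s["tcp_pos"],s["eef_rot"],s["gripper_width"],s["contact_force"])
```

```text
[ 0.5017327  -0.10896244  0.06643292] [1.79980341e+02 1.07206041e-01 6.00198349e+00] 0.04000485674567917 [ 0.99878246 -0.71232441  0.45384964]
```

View pics/wrist3.png

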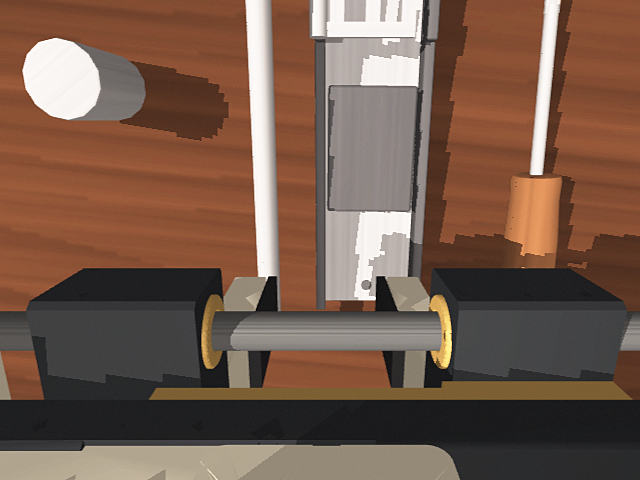

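View pics/sc3.png

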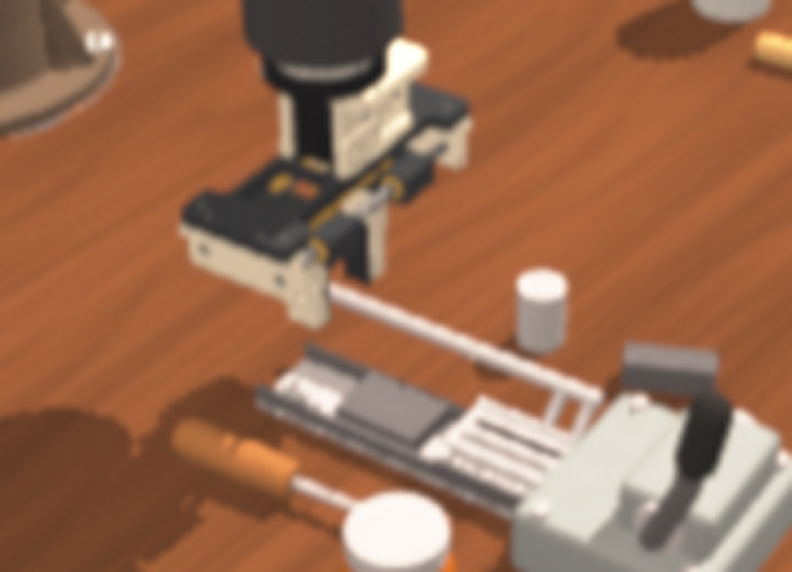

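Run:
```python
from h import *
from plant import calibration
c=calibration("wrist");S=(.6084,-.1202,np.radians(5.96))
for p in [(-95.5,42.5,66.4),(-95.5,59.5,66.4),(-95.5,2.5,66.4),(-95.5,-14.5,66.4),(-95.5,44,44),(-95.5,54,44),(-95.5,49,49),(-80,21,20),(-80,-21,20),(-20,21,20)]:
    print(p,np.round(proj(c,shear2w(S,p)),1))
```

```text
(-95.5, 42.5, 66.4) [278.5 276.9]
(-95.5, 59.5, 66.4) [236.9 276.9]
(-95.5, 2.5, 66.4) [376.3 276.9]
(-95.5, -14.5, 66.4) [417.8 277. ]
(-95.5, 44, 44) [280.5 259.4]
(-95.5, 54, 44) [258.8 259.4]
(-95.5, 49, 49) [268.2 263. ]
(-80, 21, 20) [330.  215.3]
(-80, -21, 20) [412.9 215.4]
(-20, 21, 20) [330.5  90.5]
```

Call:
servo_tool --grip '[0.091,0.091,0.091,0.091,0.091,0.091,0.091,0.091,0.091,0.091]' --pt "0 0 0.008" --pt "0 0 0.016" --pt "0 0 0.023" --pt "0 0 0.03" --pt "0 0 0.036" --pt "0 0 0.042" --pt "0 0 0.047" --pt "0 0 0.051" --pt "0 0 0.053" --pt "0 0 0.053" --turn '[0,0,0,0,0,0,0,0,0,0]'

```text
time_s: 3.93
tcp_pos: [0.5032, -0.1107, 0.0138]
eef_rot: [179.9, -0.1, 5.9]
contact_force: [1.7, -6.5, 9.0]
gripper_width: 0.0394
```

```bash
cat > look.py <<'E'
import sys
from h import *
from plant import r,capture,calibration
n=sys.argv[1]
s=r.get_state();p,d=capture("wrist");cv2.imwrite(f"pics/w{n}.png",p[:300])
p,_=capture("scene");cv2.imwrite(f"pics/s{n}.png",cv2.resize(p[170:300,220:400],None,fx=4.4,fy=4.4,interpolation=cv2.INTER_CUBIC))
S=(.6084,-.1202,np.radians(5.96));q=s["tcp_pos"][:2]-S[:2];cc,ss=np.cos(S[2]),np.sin(S[2])
print("t",s["time_s"],"shear mm",((q[0]*cc+q[1]*ss)*1e3).round(1),((q[1]*cc-q[0]*ss)*1e3).round(1),"z",(s["tcp_pos"][2]*1e3).round(1),s["eef_rot"].round(2),s["gripper_width"],s["contact_force"].round(1))
E
python3 look.py 4
```

```text
t 3.9333 shear mm -103.7 20.4 z 13.8 [ 1.7991e+02 -7.0000e-02  5.9400e+00] 0.03944954367209147 [ 1.7 -6.5  9. ]
```

View pics/w4.png

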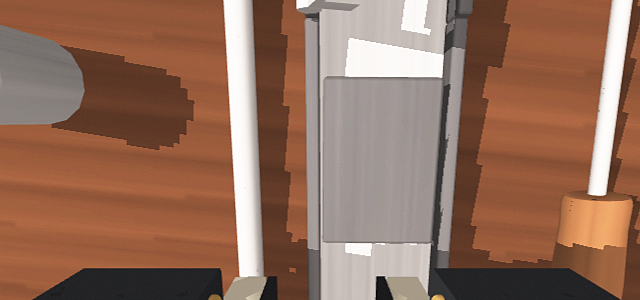

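View pics/s4.png

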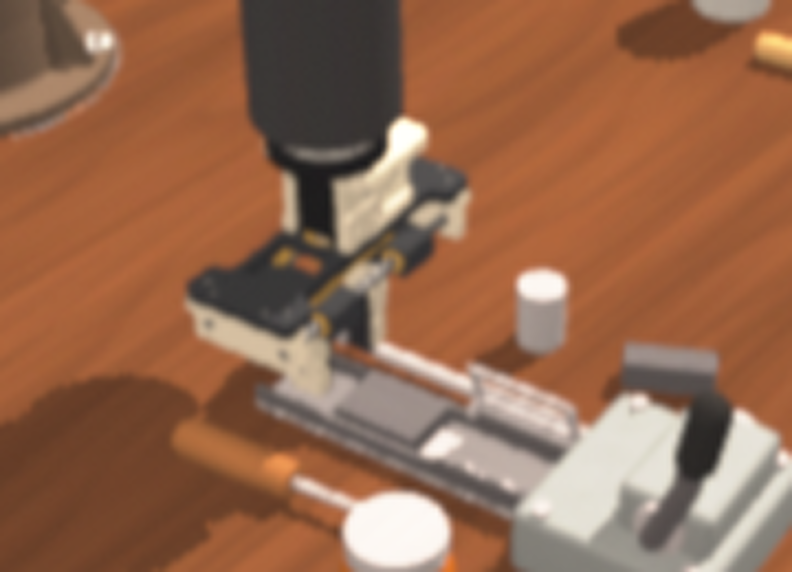

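The guard is up at about 1.27 rad by rail height. The rail is under the left finger and the other finger stands in the channel behind the blank. I'll press slightly deeper and advance.

Call:
servo_tool --grip '[0.091,0.091,0.091,0.091,0.091,0.091,0.091,0.091,0.091,0.091]' --pt "0 -0.001 0.001" --pt "0.005 -0.001 0.001" --pt "0.01 -0.001 0.001" --pt "0.015 -0.001 0.001" --pt "0.021 -0.001 0.001" --pt "0.027 -0.001 0.001" --pt "0.033 -0.001 0.001" --pt "0.039 -0.001 0.001" --pt "0.045 -0.001 0.001" --pt "0.05 -0.001 0.001" --turn '[0,0,0,0,0,0,0,0,0,0]'

```text
time_s: 4.87
tcp_pos: [0.5493, -0.1041, 0.0116]
eef_rot: [180.0, 0.3, 5.9]
contact_force: [-4.9, 0.0, 4.9]
gripper_width: 0.0396
```

```bash
python3 look.py 5
```

```text
t 4.8667 shear mm -57.1 22.1 z 11.6 [179.99   0.29   5.86] 0.039620985739372894 [-4.9  0.   4.9]
```

View pics/w5.png

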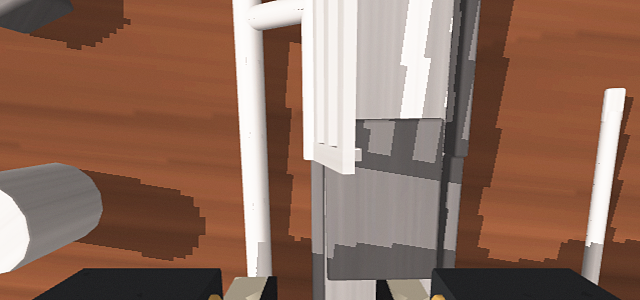

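View pics/s5.png

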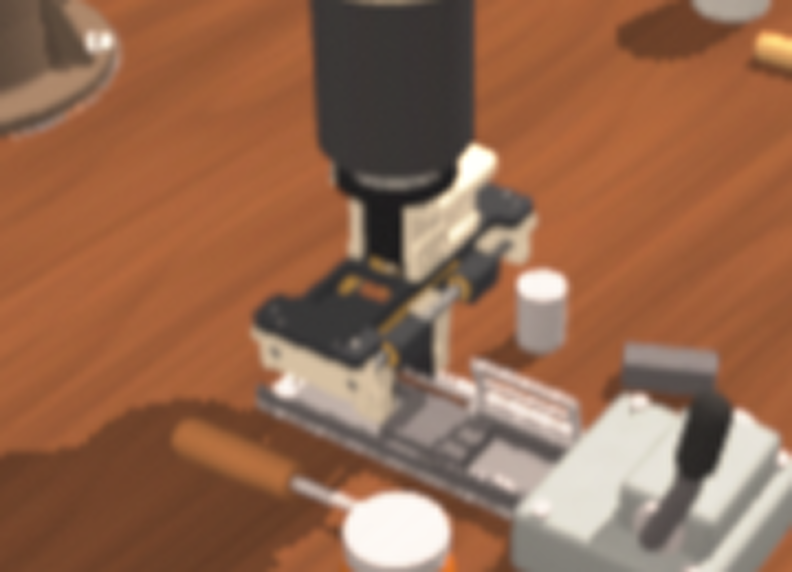

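The blank front is now under the open guard, with the guard edge at (335, 165) clear of the right finger. The blank rear sits against the finger at row ~278. Continuing.

Call:
servo_tool --grip '[0.091,0.091,0.091,0.091,0.091,0.091,0.091,0.091,0.091,0.091]' --pt "0.006 0 0" --pt "0.012 0 0" --pt "0.018 0 0" --pt "0.024 0 0" --pt "0.03 0 0" --pt "0.036 0 0" --pt "0.042 0 0" --pt "0.047 0 0" --pt "0.051 0 0" --pt "0.053 0 0" --turn '[0,0,0,0,0,0,0,0,0,0]'

```text
time_s: 5.8
tcp_pos: [0.6023, -0.0986, 0.0115]
eef_rot: [180.0, 0.3, 5.9]
contact_force: [-5.2, 0.1, 6.1]
gripper_width: 0.0399
```

```bash
python3 look.py 6
```

```text
t 5.8 shear mm -3.9 22.1 z 11.5 [179.99   0.27   5.87] 0.03992176828822926 [-5.2  0.1  6.1]
```

View pics/w6.png

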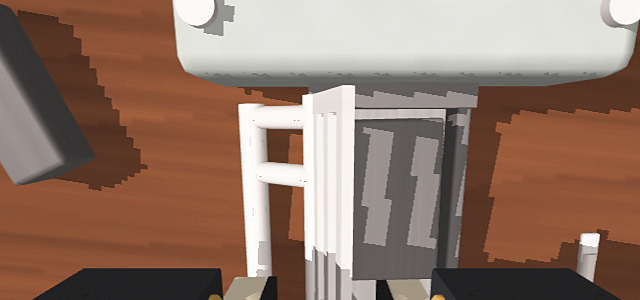

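View pics/s6.png

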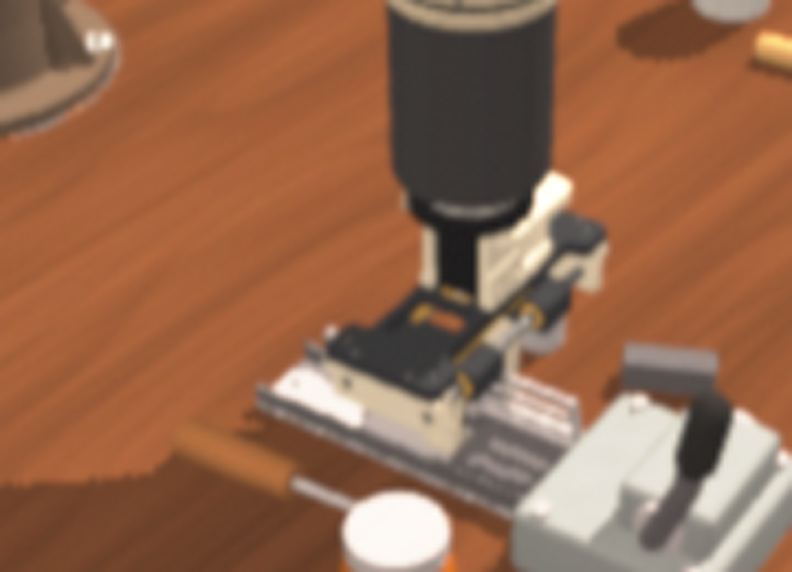

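The blank front is at row ~118 and the stop at ~108, so a few mm are left. I'll push gently until the force rises.

Call:
servo_tool --grip '[0.091,0.091,0.091,0.091,0.091,0.091]' --pt "0.001 0 0" --pt "0.002 0 0" --pt "0.003 0 0" --pt "0.004 0 0" --pt "0.005 0 0" --pt "0.005 0 0" --turn '[0,0,0,0,0,0]'

```text
time_s: 6.4
tcp_pos: [0.6056, -0.0984, 0.0113]
eef_rot: [180.0, 0.4, 5.8]
contact_force: [-8.6, -0.5, 7.4]
gripper_width: 0.04
```

```bash
python3 look.py 7
```

```text
t 6.4 shear mm -0.5 22.0 z 11.3 [180.     0.41   5.84] 0.04001380819325767 [-8.6 -0.5  7.4]
```

Call:
servo_tool --grip '[0.091,0.091,0.091,0.091,0.091]' --pt "0.001 0 0" --pt "0.002 0 0" --pt "0.003 0 0" --pt "0.003 0 0" --pt "0.003 0 0" --turn '[0,0,0,0,0]'

```text
time_s: 6.92
tcp_pos: [0.6059, -0.0986, 0.0107]
eef_rot: [-180.0, 0.7, 5.8]
contact_force: [-14.6, -0.2, 10.7]
gripper_width: 0.04
```

```bash
python3 look.py 8
```

```text
t 6.9167 shear mm -0.3 21.8 z 10.7 [-179.99    0.68    5.78] 0.039991196400831056 [-14.6  -0.2  10.7]
```

View pics/w8.png

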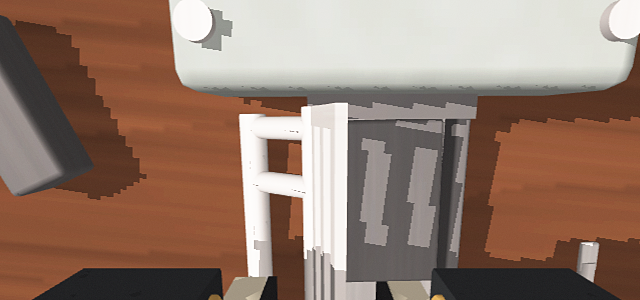

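The force rose from 8.6 to 14.6 N with no advance, and the wrist view shows the blank front flush with the stop at row ~118, so it's home. Next I'll draw back along the channel with the rail still held down, then rise.

Call:
servo_tool --grip '[0.091,0.091,0.091,0.091,0.091,0.091,0.091,0.091,0.091,0.091]' --pt "-0.003 0 -0.001" --pt "-0.008 0 -0.001" --pt "-0.014 0 -0.001" --pt "-0.021 0 -0.001" --pt "-0.028 0 -0.001" --pt "-0.035 0 -0.001" --pt "-0.042 0 -0.001" --pt "-0.049 0 -0.001" --pt "-0.053 0 -0.001" --pt "-0.053 0 -0.001" --turn '[0,0,0,0,0,0,0,0,0,0]'

```text
time_s: 7.85
tcp_pos: [0.5606, -0.1027, 0.0144]
eef_rot: [180.0, -0.2, 5.9]
contact_force: [2.0, -0.4, 5.8]
gripper_width: 0.04
```

```bash
python3 look.py 9
```

```text
t 7.85 shear mm -45.7 22.4 z 14.4 [179.99  -0.19   5.93] 0.039996952203964625 [ 2.  -0.4  5.8]
```

View pics/w9.png

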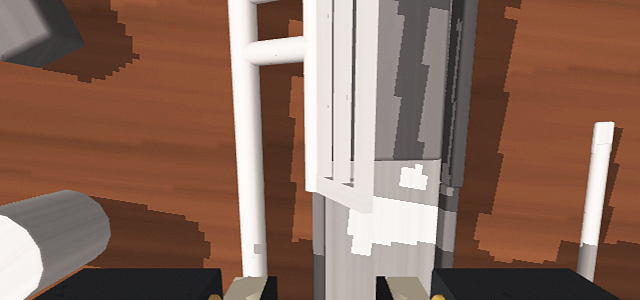

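Call:
servo_tool --grip '[0.091,0.091,0.091,0.091,0.091,0.091,0.091,0.091,0.091,0.091]' --pt "0 0 -0.004" --pt "0 0 -0.008" --pt "0 0 -0.012" --pt "0 0 -0.016" --pt "0 0 -0.02" --pt "0 0 -0.024" --pt "0 0 -0.028" --pt "0 0 -0.032" --pt "0 0 -0.036" --pt "0 0 -0.04" --turn '[0,0,0,0,0,0,0,0,0,0]'

```text
time_s: 8.78
tcp_pos: [0.5592, -0.1024, 0.0536]
eef_rot: [-180.0, 0.0, 5.9]
contact_force: [-0.1, 0.7, 0.3]
gripper_width: 0.0398
```

Call:
servo_tool --grip '[0.091,0.091,0.091,0.091,0.091,0.091,0.091,0.091,0.091,0.091]' --pt "0 0 -0.01" --pt "0 0 -0.03" --pt "0 0 -0.06" --pt "0 0 -0.09" --pt "-0.01 0 -0.12" --pt "-0.02 0 -0.15" --pt "-0.03 0 -0.17" --pt "-0.03 0 -0.18" --pt "-0.03 0 -0.18" --pt "-0.03 0 -0.18" --turn '[0,0,0,0,0,0,0,0,0,0]'

```text
time_s: 9.62
tcp_pos: [0.5299, -0.1054, 0.2337]
eef_rot: [-180.0, -0.0, 5.9]
contact_force: [0.9, -0.1, -0.3]
gripper_width: 0.04
```

```bash
python3 look.py 10
python3 - <<'E'
from h import *
from plant import calibration,capture
c=calibration("wrist");S=(.6084,-.1202,np.radians(5.96))
for p in [(10,21,20),(10,-21,20),(70,-21,20),(70,15,20),(-60,49,44),(0,-16,26.5)]:print(p,np.round(proj(c,shear2w(S,p)),1))
p,_=capture("top");cv2.imwrite("pics/top10.png",p)
w=cv2.imread("pics/w10.png");cv2.imwrite("pics/w10z.png",cv2.resize(w[0:250,250:450],None,fx=2.4,fy=2.4,interpolation=cv2.INTER_CUBIC))
E
```

```text
t 9.6167 shear mm -76.5 22.9 z 233.7 [-1.7997e+02 -5.0000e-02  5.9100e+00] 0.03996977653588259 [ 0.9 -0.1 -0.3]
(10, 21, 20) [329.2  98.6]
(10, -21, 20) [378.9  98.6]
(70, -21, 20) [381.4  20.6]
(70, 15, 20) [336.8  20.7]
(-60, 49, 44) [295.8 185.4]
(0, -16, 26.5) [373.5 110.8]
```

View pics/w10z.png

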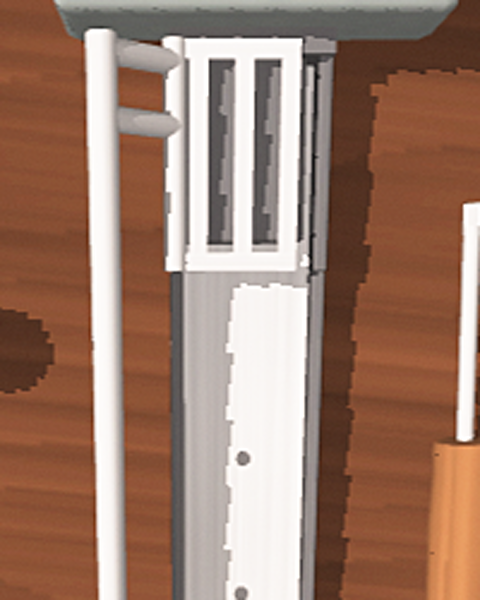

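View pics/s10.png

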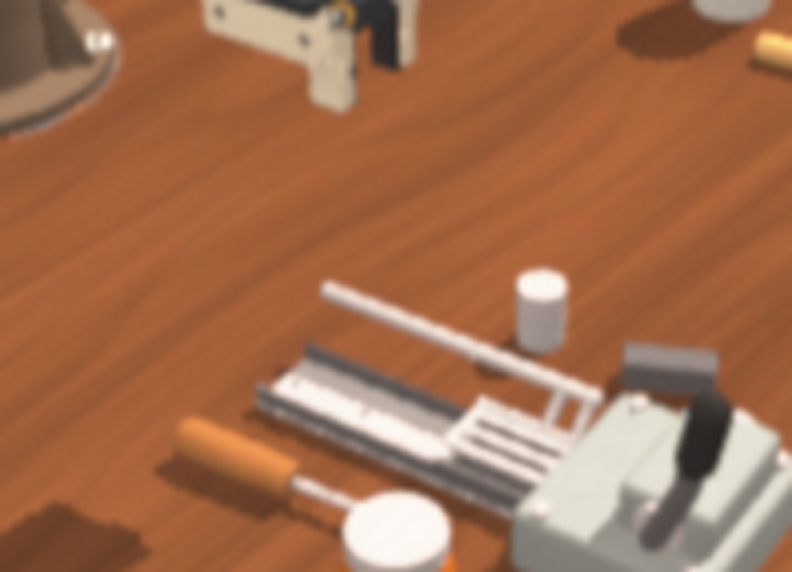

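View pics/top10.png

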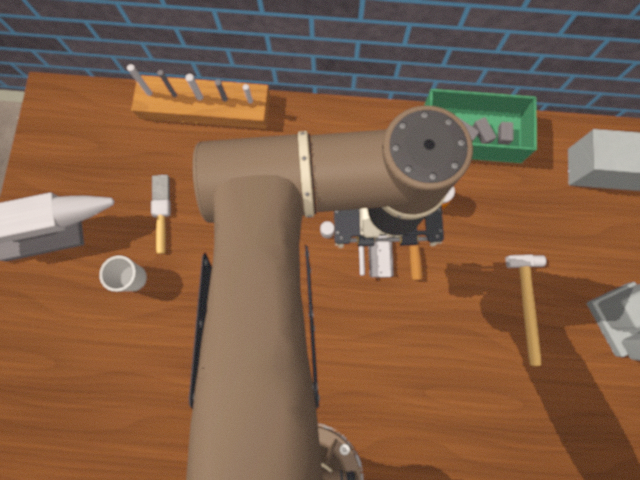

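Run:
```python
import cv2,numpy as np
a=[cv2.resize(cv2.imread(f"pics/w{n}.png")[85:165,300:490],None,fx=4,fy=4,interpolation=cv2.INTER_CUBIC)[:295] for n in(6,8)]
cv2.imwrite("pics/cmp.png",np.vstack(a))
```

```text
(no output)
```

View pics/cmp.png

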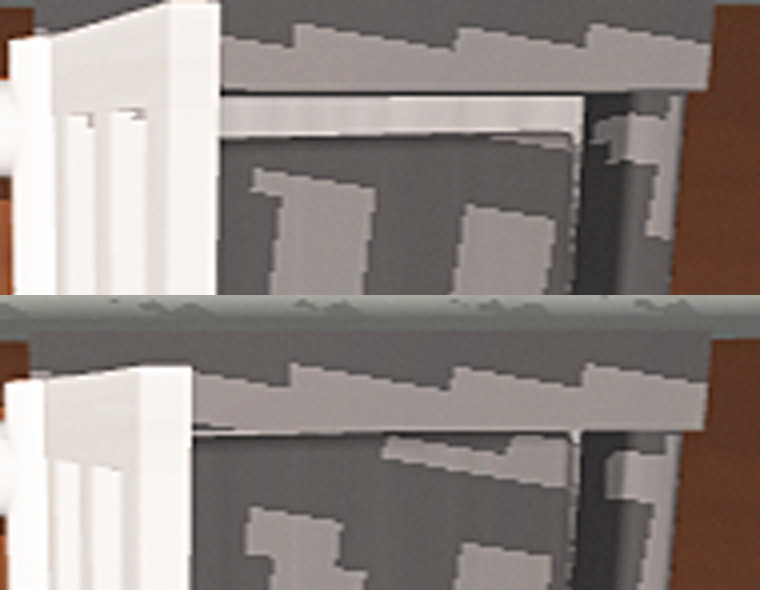

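The gap visible in the first picture (upper rows ~95–135) is closed in the second: the blank front meets the stop face. The last views show the guard shut, the rail back up, the bystanders I can see in place, and the gripper clear. Handing in.

```bash
python3 -c "
from plant import order,r
print(order.close_job(), r.get_state()['time_s'])"
```

```text
the job is handed in; nothing more can be done
the job is handed in; nothing more can be done
```

The blank is home against the stop and the guard has sprung shut over it; I handed the job in at about 10 s of the 40 s allowed.

- **Rail and guard:** one fingertip pressed the rail and held the guard open at about 1.27 rad or more (from fingertip height) for the whole push.
- **Blank:** the other fingertip pushed it up to the stop. The feed force rose from about 9 to 15 N with only about 0.2 mm of movement for 3 mm more commanded. The close-up of the wrist pictures shows the gap to the stop closed to within about a pixel. By fingertip position, the blank's rear face is within about 1 mm of x = 10.
- **Retreat:** I drew back along the channel with the rail still held down, then lifted. The rail rose and the guard closed.
- **Last views:** the wrist and scene pictures show the guard level and shut with the blank beneath it. No contact force was left on the tool, which was 0.23 m above the bench.
- **Bystanders:** those I could see look unmoved. The arm hid the offcut and most of the jar in the last top picture, so I checked them only in the scene view.

One fit point, the guard's right corner, was about 3 mm off; the other five agreed to 1.5 mm or better. I took it as a wrongly picked edge but left it in the fit. No check failed.

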